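Open the latched gate of the nozzle guard

ROBOT

A 7-joint arm with a two-finger parallel gripper is mounted at the origin on the work surface. World frame = base frame: x ahead of the robot, y to its left, z up, the work surface at z = 0. Lengths are in m, angles in rad, forces in N, time in s.
With the tool pointing down it reaches from about 0.4 to 0.875 m from the base axis. Payload 19.3 kg.
Tool frame: the origin (TCP) lies at the centre of the arm's flange, where the gripper is bolted on; the fingertips stand 173 mm ahead of it and the grasp point (between the pads) lies 155 mm ahead of it; z points along the fingers, y is the line along which they close (so a half turn about z gives the same grasp; the last joint's range is limited). The gripper opens to 85 mm and grips with 20 to 120 N. Pads are 22 mm wide; open, the fingers measure 114 mm over their backs; the gripper's body (76 mm by 85 mm) begins 54 mm behind the grasp point. The pads swing forward as they close: fully open they stand 13 mm farther back than shut.
Start: joints at [-1.391, 0.521, -0.036, 1.599, 0.021, 1.021, -0.113], TCP at [0.155, 0.606, 0.405] pointing down, gripper open.
Joint ranges: [-2.91, 2.91], [-0.3, 2.13], [-1.5, 1.42], [0.17, 2.43], [-1.26, 4.41], [0.16, 1.93], [-2.52, 2.52]. Speed limits (rad/s): [1.89, 1.89, 2.39, 2.39, 3.01, 3.01, 3.01].

INTERFACE

Orientations are given as a rotation vector (axis times angle).
In Python, from workcell import env, vision gives the robot as it stands (env), with the cameras (vision).
- The arm moves only by the tool creep_tool, called after ">>>" in YAML: its name, and indented under it one key for each argument. Schema: {"type":"object","properties":{"increments":{"type":"array","items":{"type":"array","items":{"type":"array","items":{"type":"number"},"minItems":7,"maxItems":7},"minItems":1,"maxItems":12},"minItems":1,"maxItems":1},"squeeze":{"type":"number"},"only":{"type":"string"},"quiet":{"type":"boolean"},"lines":{"type":"string"}},"required":["increments"],"additionalProperties":false}. increments is a list that holds a single list of rows (three levels of brackets), with 1 to 12 rows, each of 7 numbers: the opening from 0.0 (shut) to 1.0 (fully open), then dx, dy, dz in shares of the most that a row can go, 1 being 62.5 mm, then a rotation vector rx, ry, rz in fractions of the full range, 1 being 120 degrees; each row shifts and turns the commanded pose from where the row before left it, along the tool's axes as they then stand; what a row does not reach is not made up. A row lasts 1/8 s, in which the tool goes at most 0.0625 m and 0.188 rad, less where a joint would pass 70% of its speed; a pose out of reach is approached as far as the arm can. The fingers move at their own pace and stop on an object; squeeze is the grip in N (left out, the last holds). Time passes only in rows, so rows that do not move let the fingers close. The tool returns the time, the measured TCP pose, the force, the opening and the grip force at its end. only (a regular expression) keeps the lines of the reply that match it, lines (a string "A,B") keeps lines A to B, and quiet returns only ok. Shift and turn numbers lie between -1 and 1, and a call with a number outside is refused. Input that does not fit is refused with a message, and nothing moves.
- env.observe(): the state, without advancing time (a new reading comes with each control period).
- vision.snapshot(name): name is "side" or "top"; returns a dict with "img" (384x512x3 uint8, blue, green, red), "fx", "fy", "cx", "cy" (pixels), "dist" ([k1, k2, p1, p2, k3] as OpenCV has them; the pictures are not rectified), "eye" and "attitude" of the camera in the world. Camera axes: x right, y down, z forward; pixel columns grow to the right and rows downward; lengths in m; the calibration is good to about 2 mm. A picture is of the moment at which its call begins. There is no depth.
- env.sign_off(): hands the job in; it is judged then, once.
The state is a dict: "clock": time; "joint_positions": joint angles; "qvel": joint speeds; "joint_efforts": joint torques, N m; "eef_pos": TCP position; "eef_rot": TCP orientation; "contact_force": force on the tool from outside, world axes, zero at the start; "wrist_torque": the same for the moment, N m; "finger_gap": opening from 0.0 (shut) to 1.0 (fully open); "finger_force": force on a finger pad.
Only numpy, scipy, OpenCV 4.12 (cv2) and the standard library are available. Lean on these libraries where they do the work, as an engineer would, in place of code of your own. Each camera call takes 0.05 s, during which the arm holds its last target. There are 200 camera calls.

TASK

The dispensing nozzle is due for a tip change: open the gate of the clear guard that has the nozzle standing inside it. Take the upright tab of that gate's latch bar, lift the bar out of its catch, swing the gate towards the robot until it stands open by 70 degrees or so, and let go so that the bar drops back level and the gate stays where it is. Leave the other guard, the one with the white tub in it, latched as it is.

Things in the scene. Friction and masses are not known exactly. Their poses are not given: they have to be found in the camera images.
- nozzle_guard: Fixed guard, clear panels in a steel frame, 200 deep (x), 206 wide (y), 152 high, open top; a nozzle on a post inside, 212 high, over 80 behind the gate. Its twin, beside it on either side, holds a white tub. Origin: centre of underside, front to -x. Front: gate 160 wide, 10 thick, top edge at height 150, vertical hinge line at its left edge, x -90, y +88. All mm.
- latch_tab (a point): Grip point on the nozzle guard's latch bar: a flat upright dark steel tab, 22 mm wide along the gate, 10 thick across it, top 205 above the bench (gate's top 150). Point: mid-tab, 15 under its top. Axes: x square to the gate, into the guard; y along it to the hinge; z up; they move with gate and bar. Bar level: bar pivot at y +100, z -55; gate's hinge line at x +15, y +123.
- latch (a joint): Tilt (rad) of that dark steel bar, 185 x 14 x 8 mm, on the gate's front, pivoted at the hinge side: 0 level, max 0.6. Free end lies in a U catch on the right post; lip 16 mm above the bar's underside blocks the gate; clear above 0.11. At 0.25 the grip point is 23 mm higher and 17 mm nearer the hinge. 90 g; falls back level when let go, gate open or shut.
- gate (a joint): Opening (rad) of that gate: 0 shut, grows as it swings towards the robot, clockwise from above, max 1.75. About 0.5 kg; turns freely once the bar is clear and stays where it is left (hinge friction about 0.05 N m).
- spare_latch (a joint): Tilt (rad) of the same latch bar on the twin guard with the white tub: 0 level in its catch, grows as it is lifted. To be left alone.

How it is judged:
On the way:
1. the nozzle guard's latch bar is lifted clear of its catch while the gate is still shut (value of joint latch above 0.11 rad and value of joint gate below 0.15 rad), for 0.05 s.
At the end, for the whole second after the job is handed in: The nozzle guard's gate stands still, open by at least 1.0 rad (57 degrees), its latch bar has dropped back level (within 0.05 rad), and the other guard's bar is still level in its catch (within 0.05 rad) (value of joint gate above 1 rad and velocity of joint gate between -0.05 and 0.05 rad/s and value of joint each of latch, spare_latch below 0.05 rad); the robot touches nothing.
It fails at once if the other guard's latch bar is lifted out of its catch (above 0.1 rad) (value of joint spare_latch above 0.1 rad).
It also fails if it takes over 38 s, if anything falls off the work surface, if the arm or the gripper's body presses on something with over 40 N, if the wrist force passes 120 N, or if a joint passes its speed limit or range.

## Working session

There is one attempt and no reset: what is moved stays moved. The work goes in short steps, Python scripts to look and compute and a tool call to move; the robot and the scene stay as the last step left them, time stands still between calls to the robot, and variables do not carry over. Pictures are saved under pics/ and viewed, at most 10 in all, crops included, and the job is handed in when it is done.

```bash
ls; mkdir -p pics; python3 - <<'E'
from workcell import env, vision
import cv2
for n in("side","top"):
    s=vision.snapshot(n); cv2.imwrite(f"pics/{n}0.png",cv2.resize(s["img"],None,fx=1.5,fy=1.5,interpolation=cv2.INTER_CUBIC)); print({k:v for k,v in s.items() if k!="img"})
o=env.observe();print(o)
E
```

```text
pics
workcell.py
{'fx': 426.8009287696755, 'fy': 426.8009287696755, 'cx': 252.6343030561176, 'cy': 192.32614188238628, 'dist': array([-0.08206239,  0.        ,  0.        ,  0.        ,  0.        ]), 'eye': array([0.22566654, 0.45562843, 0.68449704]), 'attitude': array([-0.98877783,  2.4479069 , -1.07925694])}
{'fx': 484.8278247349765, 'fy': 484.8278247349765, 'cx': 261.6590617051537, 'cy': 194.6488138841789, 'dist': array([-0.15275294,  0.        ,  0.        ,  0.        ,  0.        ]), 'eye': array([ 0.49652229, -0.01336028,  1.08045264]), 'attitude': array([-2.14186552,  2.1069991 , -0.13712797])}
{'clock': 0.1, 'joint_positions': array([-1.39118661,  0.52193354, -0.03633528,  1.59991159,  0.02118425,
        1.02108126, -0.11281582]), 'qvel': array([ 0.00273401, -0.00142867, -0.00143245, -0.00184469, -0.00056527,
       -0.00238417,  0.00072656]), 'joint_efforts': array([ 3.46575129e-03, -9.28486633e+01,  1.98388383e+00, -3.70531476e+01,
        1.82168721e-02,  5.22522081e-03, -2.00315498e-05]), 'eef_pos': array([0.15449861, 0.60548852, 0.40421023]), 'eef_rot': array([-3.91416842e-01, -3.11704139e+00,  1.48736053e-03]), 'contact_force': array([-0.04722367,  0.30837727, -0.56713704]), 'wrist_torque': array([-0.01523791,  0.0156878 ,  0.00936013]), 'finger_force': 0.0, 'finger_gap': 1.0012927468804271}
```

View pics/side0.png

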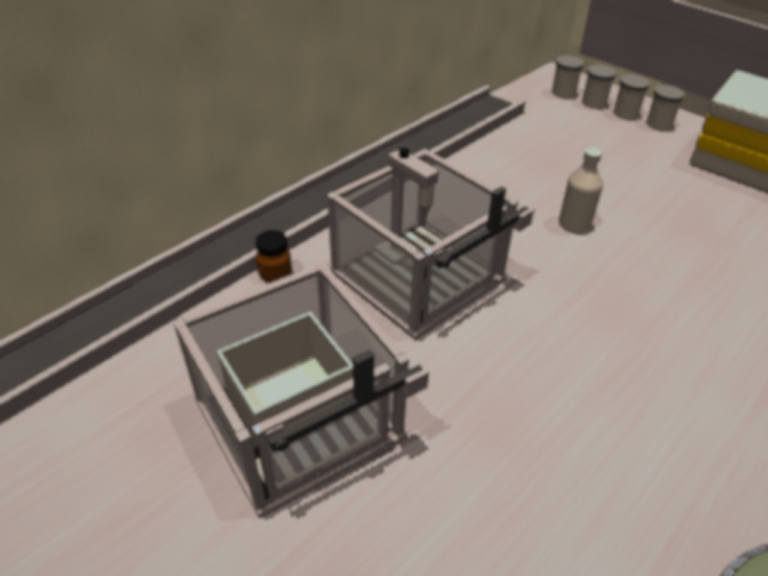

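View pics/top0.png

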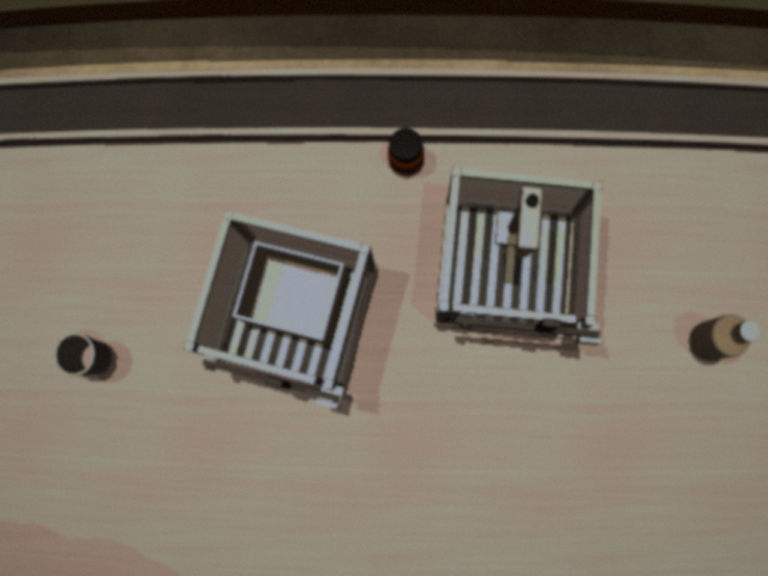

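Nozzle guard is the right-hand one in the top view (pixels ~(440-600, 170-345) of the 1.5x picture), tub guard left; in the side view it's the farther one, with its tab at ~(497,208). Now enlarged crops.

```bash
python3 - <<'E'
from workcell import env, vision
import cv2
a=vision.snapshot("side")["img"][85:235,210:365]; b=vision.snapshot("top")["img"][100:240,280:420]
cv2.imwrite("pics/sc.png",cv2.resize(a,None,fx=4,fy=4,interpolation=cv2.INTER_CUBIC))
cv2.imwrite("pics/tc.png",cv2.resize(b,None,fx=4,fy=4,interpolation=cv2.INTER_CUBIC))
E
```

```text
(no output)
```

View pics/sc.png

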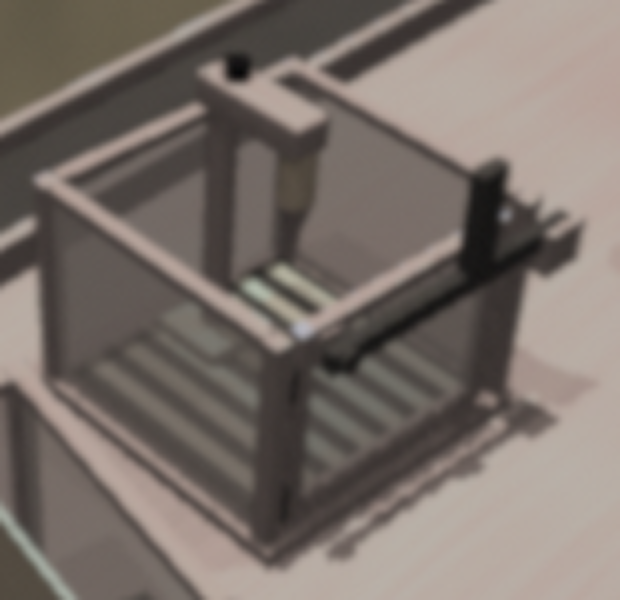

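View pics/tc.png

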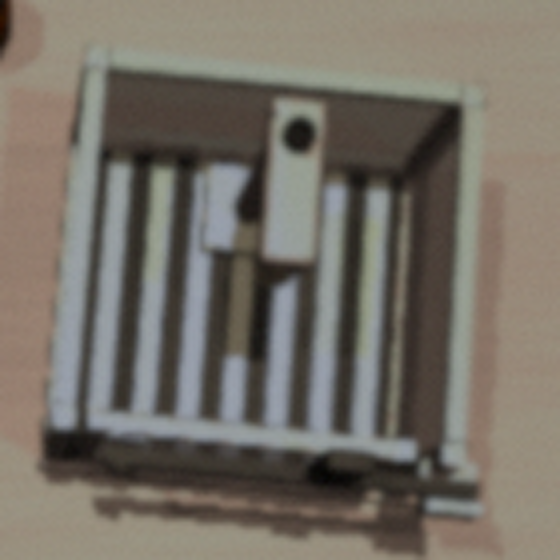

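```bash
cat > h.py <<'E'
import numpy as np,cv2
from scipy.spatial.transform import Rotation as R
from scipy.optimize import least_squares
def proj(s,P):
    Rc=R.from_rotvec(s["attitude"]).as_matrix().T
    K=np.array([[s["fx"],0,s["cx"]],[0,s["fy"],s["cy"]],[0,0,1]])
    return cv2.projectPoints(np.array(P,float),cv2.Rodrigues(Rc)[0],-Rc@s["eye"],K,s["dist"])[0][:,0]
def T(p,P):
    c,s=np.cos(p[2]),np.sin(p[2]); P=np.array(P,float)
    return np.c_[p[0]+c*P[:,0]-s*P[:,1],p[1]+s*P[:,0]+c*P[:,1],P[:,2]]
E
python3 - <<'E'
from workcell import env, vision
from h import *
S=vision.snapshot("side");Tp=vision.snapshot("top")
tM=[(.1,.103,.152),(.1,-.103,.152),(-.1,.103,.152),(-.105,-.035,.205)]
tp=np.array([(88,45),(484,88),(50,430),(325,467)])/4+[280,100]-.375
sM=[(.1,.103,.152),(-.1,.103,.152),(.1,-.103,.152),(-.1,.103,0),(-.105,-.035,.205)]
sp=np.array([(38,180),(278,347),(300,60),(270,562),(491,165)])/4+[210,85]-.375
f=lambda p:np.r_[proj(Tp,T(p,tM))-tp,proj(S,T(p,sM))-sp]
r=least_squares(lambda p:f(p).ravel(),[.7,-.1,0],loss="soft_l1")
print(r.x,f(r.x).round(1).tolist())
p=r.x
print("tab",T(p,[(-.105,-.035,.19)]),"hinge",T(p,[(-.09,.088,0)]))
E
```

```text
[ 0.70833627 -0.15322248 -0.09684504] [[-0.1, -0.7], [2.8, -0.1], [-1.0, 1.5], [6.2, -0.5], [-2.0, -0.8], [0.6, 2.5], [-0.0, -1.4], [-1.2, 2.1], [0.3, 0.6]]
tab [[ 0.600444   -0.17790563  0.19      ]] hinge [[ 0.62726704 -0.05693239  0.        ]]
```

```bash
python3 - <<'E'
from workcell import env, vision
from h import *
p=[ 0.70833627,-0.15322248,-0.09684504]
out=[]
for n,(x,y) in (("side",(280,110)),("top",(300,180))):
    s=vision.snapshot(n);k=6
    im=cv2.resize(s["img"][y:y+66,x:x+120],None,fx=k,fy=k,interpolation=cv2.INTER_CUBIC)
    im=cv2.convertScaleAbs(im,alpha=1.8,beta=10)
    q=lambda P:((proj(s,T(p,P))-[x,y]+.5)*k).astype(int)
    tab=[(-.105+a,-.035+b,z) for z in (.205,.155) for a,b in((-.005,-.011),(-.005,.011),(.005,.011),(.005,-.011))]
    v=q(tab); cv2.polylines(im,[v[:4].reshape(-1,1,2)],True,(0,255,0)); 
    for i in range(4): cv2.line(im,tuple(map(int,v[i])),tuple(map(int,v[i+4])),(0,255,255))
    v=q([(-.1,.103,.152),(-.1,-.103,.152),(.1,-.103,.152)]);cv2.polylines(im,[v.reshape(-1,1,2)],False,(0,0,255))
    out.append(im)
cv2.imwrite("pics/ov.png",np.vstack(out))
E
```

```text
(no output)
```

View pics/ov.png

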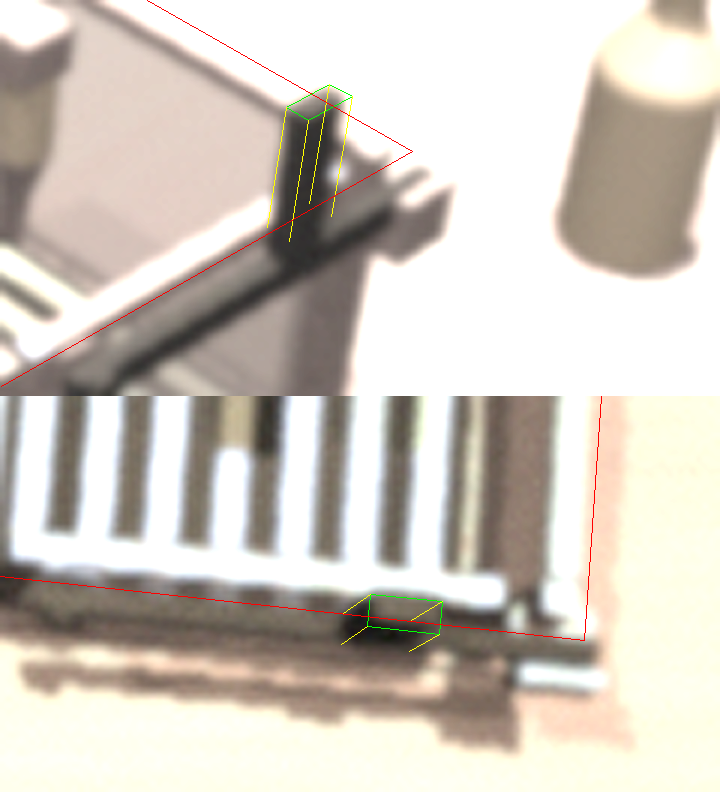

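The overlay shows the fit agreeing with tab and frame to ~2-3 mm in both views (tab top at about (320,103) side, (405,615) top). Plan: pads across the tab's thickness, tool pointing down. First lift and turn.

The rows are not in the units I measure in: shifts go in shares of 62.5 mm and turns go in shares of 120 degrees. I convert before sending: -0.01 m is -0.16, 0.177 rad / 2.0944 = 0.0845.

```bash
cat >> h.py <<'E'
G=np.array([0.7083,-0.1532,-0.0968])
def tgt(th=0.,tilt=0.,up=0.):
    """TCP pose gripping the tab at gate opening th, bar tilt; up extra height"""
    yaw=G[2]-th; h=T(G,[(-.09,.088,0)])[0]
    c,s=np.cos(tilt),np.sin(tilt); d=np.array([-.1,.055])  # from pivot: y,z
    y=-.023+d[0]*c+d[1]*s; z=.135+d[1]*c-d[0]*s
    p=T([h[0],h[1],yaw],[(-.015,y,z)])[0]
    ty=np.array([np.cos(yaw),np.sin(yaw),0]); g=np.array([-np.sin(yaw),np.cos(yaw),0])
    tz=np.array([0,0,-1.])*c-g*s   # tool z along -tab axis (top leans to the hinge)
    M=np.c_[np.cross(ty,tz),ty,tz]
    return p-tz*(.155)+[0,0,up],M
def delta(o,th=0.,tilt=0.,up=0.):
    p,M=tgt(th,tilt,up); C=R.from_rotvec(o["eef_rot"]).as_matrix()
    print("shift",(C.T@(p-o["eef_pos"])).round(4),"rot",R.from_matrix(C.T@M).as_rotvec().round(4),"F",o["contact_force"].round(1),"t",o["clock"])
E
python3 -c "
from h import *
for t in(0,.25): print(tgt(0,t)[0]-[0,0,.155], tgt(0,t)[0])"
```

```text
[ 0.60040884 -0.17788801  0.19      ] [ 0.60040884 -0.17788801  0.345     ]
[ 0.60573068 -0.1230822   0.208212  ] [ 0.60573068 -0.1230822   0.363212  ]
```

>>> creep_tool:
  increments:
    - [[1,0,0,-0.16,0,0,0.0845],[1,0,0,-0.16,0,0,0.0845],[1,0,0,-0.16,0,0,0.0845],[1,0,0,-0.16,0,0,0.0845],[1,0,0,-0.16,0,0,0.0845],[1,0,0,-0.16,0,0,0.0845],[1,0,0,-0.16,0,0,0.0845],[1,0,0,-0.16,0,0,0.0845]]

```text
clock: 1.4
eef_pos: [0.1545, 0.6056, 0.485]
eef_rot: [-2.33, -2.107, 0.0]
contact_force: [0.5, -0.0, -0.8]
finger_gap: 1.001
finger_force: 0.0
```

```bash
python3 -c "
from h import *; from workcell import env, vision
delta(env.observe(),up=.12)"
```

```text
shift [-0.7346  0.5225  0.02  ] rot [-0.0001  0.     -0.004 ] F [ 0.5 -0.  -0.8] t 1.4
```

Scaled: -0.049 m is -0.784, 0.035 m is 0.56.

>>> creep_tool:
  increments:
    - [[1,-0.784,0.56,0,0,0,0],[1,-0.784,0.56,0,0,0,0],[1,-0.784,0.56,0,0,0,0],[1,-0.784,0.56,0,0,0,0],[1,-0.784,0.56,0,0,0,0],[1,-0.784,0.56,0,0,0,0],[1,-0.784,0.56,0,0,0,0],[1,-0.784,0.56,0,0,0,0],[1,-0.784,0.56,0,0,0,0],[1,-0.784,0.56,0,0,0,0],[1,-0.784,0.56,0,0,0,0],[1,-0.784,0.56,0,0,0,0]]

```text
clock: 2.9
eef_pos: [0.5175, -0.0213, 0.4849]
eef_rot: [2.324, 2.114, 0.001]
contact_force: [1.1, 1.1, 0.6]
finger_gap: 1.0
finger_force: 0.0
```

```bash
python3 -c "
from h import *; from workcell import env, vision
delta(env.observe(),up=.06)"
```

```text
shift [-0.1481  0.0972  0.0799] rot [ 0.0005 -0.0005  0.0025] F [1.1 1.1 0.6] t 2.9
```

Scaled: -0.049 m is -0.784, 0.04 m is 0.64.

>>> creep_tool:
  increments:
    - [[1,-0.784,0.52,0,0,0,0],[1,-0.784,0.52,0,0,0,0],[1,-0.784,0.52,0.32,0,0,0],[1,0,0,0.64,0,0,0],[1,0,0,0.32,0,0,0],[1,0,0,0,0,0,0]]

```text
clock: 3.65
eef_pos: [0.5998, -0.1751, 0.4035]
eef_rot: [-2.323, -2.112, 0.002]
contact_force: [0.3, 0.1, 0.4]
finger_gap: 1.001
finger_force: 0.0
```

```bash
python3 - <<'E'
from h import *; from workcell import env, vision
delta(env.observe())
for n,(x,y) in (("side",(250,80)),("top",(300,140))):
    s=vision.snapshot(n); cv2.imwrite(f"pics/{n}1.png",cv2.resize(s["img"][y:y+120,x:x+160],None,fx=4,fy=4,interpolation=cv2.INTER_CUBIC))
E
```

```text
shift [-0.0027  0.001   0.0585] rot [-0.0024 -0.0001  0.0017] F [0.3 0.1 0.4] t 3.65
```

View pics/side1.png

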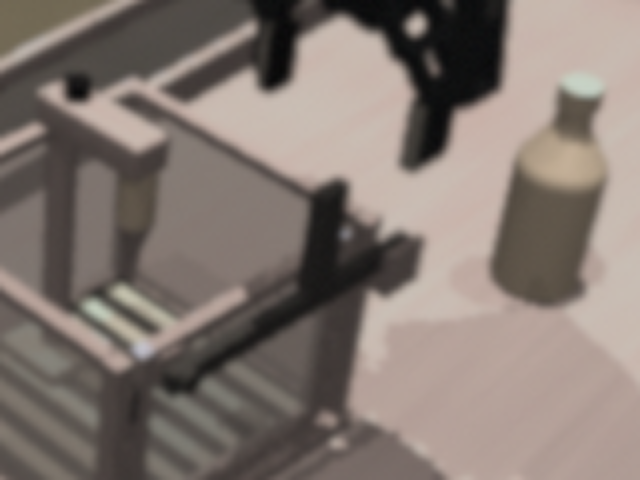

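The side picture shows the fingers at (275,60) and (425,130) straddling the tab (top at (330,190)) centrally. Descend and grip.

Scaled: 0.02 m is 0.32, 0.018 m is 0.288.

>>> creep_tool:
  increments:
    - [[1,-0.04,0.016,0.32,0,0,0],[1,0,0,0.32,0,0,0],[1,0,0,0.288,0,0,0],[1,0,0,0,0,0,0],[0,0,0,0,0,0,0],[0,0,0,0,0,0,0],[0,0,0,0,0,0,0],[0,0,0,0,0,0,0],[0,0,0,0,0,0,0],[0,0,0,0,0,0,0]]
  squeeze: 30

```text
clock: 5.0
eef_pos: [0.601, -0.1778, 0.347]
eef_rot: [2.324, 2.113, 0.001]
contact_force: [4.1, -0.6, 2.5]
finger_gap: 0.111
finger_force: 35.9
```

```bash
python3 -c "
from h import *; from workcell import env, vision
o=env.observe();delta(o);
for t in(.1,.2,.28):delta(o,tilt=t)"
```

```text
shift [-0.0001 -0.0006  0.002 ] rot [0.0012 0.0002 0.0018] F [ 4.1 -0.6  2.5] t 5.0
shift [ 0.0213 -0.0005 -0.0069] rot [ 0.0012 -0.0998  0.0017] F [ 4.1 -0.6  2.5] t 5.0
shift [ 0.0436 -0.0005 -0.0137] rot [ 0.0013 -0.1998  0.0017] F [ 4.1 -0.6  2.5] t 5.0
shift [ 0.0618 -0.0005 -0.0174] rot [ 0.0014 -0.2798  0.0016] F [ 4.1 -0.6  2.5] t 5.0
```

Scaled: 0.0106 m is 0.1696, -0.0047 m is -0.0752, -0.05 rad / 2.0944 = -0.0239.

>>> creep_tool:
  increments:
    - [[0,0.1696,0,-0.0752,0,-0.0239,0],[0,0.1696,0,-0.0752,0,-0.0239,0],[0,0.1696,0,-0.0752,0,-0.0239,0],[0,0.1696,0,-0.0752,0,-0.0239,0],[0,0.1696,0,-0.0752,0,-0.0239,0],[0,0,0,0,0,0,0],[0,0,0,0,0,0,0]]

```text
clock: 5.88
eef_pos: [0.606, -0.123, 0.3647]
eef_rot: [2.191, 1.992, -0.274]
contact_force: [3.3, 1.1, 0.6]
finger_gap: 0.11
finger_force: 35.8
```

```bash
python3 - <<'E'
from h import *; from workcell import env, vision
o=env.observe();delta(o,tilt=.25);delta(o,th=.15,tilt=.25);delta(o,th=.1,tilt=.25)
s=vision.snapshot("side"); cv2.imwrite("pics/side2.png",cv2.resize(s["img"][80:200,250:410],None,fx=4,fy=4,interpolation=cv2.INTER_CUBIC))
E
```

```text
shift [ 0.0003 -0.0002  0.0015] rot [ 0.0007 -0.0006  0.0017] F [3.3 1.1 0.6] t 5.875
shift [ 0.0032 -0.0102  0.0008] rot [ 0.0377 -0.0006  0.147 ] F [3.3 1.1 0.6] t 5.875
shift [ 0.0021 -0.0069  0.001 ] rot [ 0.0254 -0.0006  0.0986] F [3.3 1.1 0.6] t 5.875
```

View pics/side2.png

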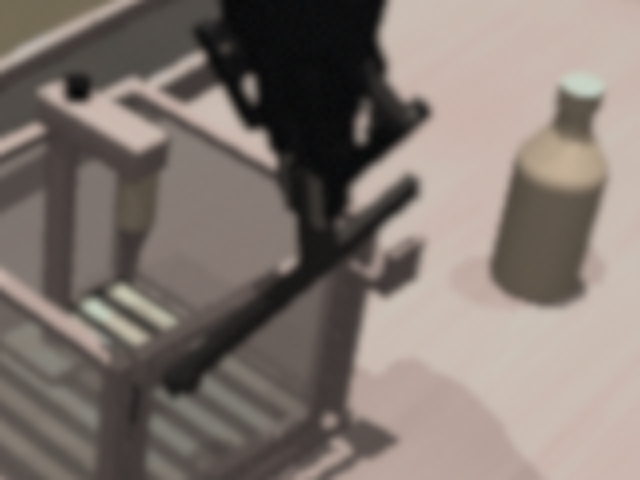

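The bar is raised: its free end (405,190) is well above the catch (400,265), gate still shut. Swing.

Scaled: -0.0068 m is -0.1088, 0.0021 m is 0.0336, 0.0969 rad / 2.0944 = 0.0463.

>>> creep_tool:
  increments:
    - [[0,0.0336,-0.1088,-0.008,0.0118,0,0.0463],[0,0.0336,-0.1088,-0.008,0.0118,0,0.0463],[0,0.0336,-0.1088,-0.008,0.0118,0,0.0463],[0,0.0336,-0.1088,-0.008,0.0118,0,0.0463]]

```text
clock: 6.42
eef_pos: [0.5816, -0.1087, 0.3647]
eef_rot: [2.577, 1.53, -0.323]
contact_force: [4.8, -1.4, 0.4]
finger_gap: 0.11
finger_force: 36.0
```

```bash
python3 -c "
from h import *; from workcell import env, vision
o=env.observe();delta(o,th=.4,tilt=.25)"
```

```text
shift [-0.0003  0.0004  0.0016] rot [ 0.0001 -0.0005 -0.0025] F [ 4.8 -1.4  0.4] t 6.425
```

Scaled: -0.0068 m is -0.1088, 0.0021 m is 0.0336, 0.0969 rad / 2.0944 = 0.0463.

>>> creep_tool:
  increments:
    - [[0,0.0336,-0.1088,-0.008,0.0118,0,0.0463],[0,0.0336,-0.1088,-0.008,0.0118,0,0.0463],[0,0.0336,-0.1088,-0.008,0.0118,0,0.0463],[0,0.0336,-0.1088,-0.008,0.0118,0,0.0463],[0,0.0336,-0.1088,-0.008,0.0118,0,0.0463],[0,0.0336,-0.1088,-0.008,0.0118,0,0.0463],[0,0.0336,-0.1088,-0.008,0.0118,0,0.0463],[0,0.0336,-0.1088,-0.008,0.0118,0,0.0463],[0,0.0336,-0.1088,-0.008,0.0118,0,0.0463],[0,0,0,0,0,0,0],[0,0,0,0,0,0,0]]

```text
clock: 7.8
eef_pos: [0.5589, -0.0517, 0.3645]
eef_rot: [3.083, 0.268, -0.388]
contact_force: [-2.3, -6.4, 5.6]
finger_gap: 0.109
finger_force: 40.4
```

```bash
python3 -c "
from h import *; from workcell import env, vision
o=env.observe();delta(o,th=1.3,tilt=.25);delta(o,th=1.3,tilt=.2);delta(o,th=1.3,tilt=.0)"
```

```text
shift [-0.0011  0.002   0.0016] rot [ 0.0008  0.0006 -0.0009] F [-2.3 -6.4  5.6] t 7.8
shift [-0.0115  0.002   0.0069] rot [ 0.0008  0.0506 -0.0009] F [-2.3 -6.4  5.6] t 7.8
shift [-0.05    0.002   0.0329] rot [ 0.0009  0.2506 -0.0008] F [-2.3 -6.4  5.6] t 7.8
```

Lower the bar (reverse steps), then release.

Scaled: -0.0104 m is -0.1664, 0.0052 m is 0.0832, 0.05 rad / 2.0944 = 0.0239.

>>> creep_tool:
  increments:
    - [[0,-0.1664,0.016,0.0832,0,0.0239,0],[0,-0.1664,0.016,0.0832,0,0.0239,0],[0,-0.1664,0,0.0832,0,0.0239,0],[0,-0.1664,0,0.0832,0,0.0239,0],[0,-0.1664,0,0.0832,0,0.0239,0],[0,0,0,0,0,0,0],[0,0,0,0,0,0,0]]

```text
clock: 8.68
eef_pos: [0.5047, -0.0629, 0.3467]
eef_rot: [-3.129, -0.273, 0.001]
contact_force: [-8.3, -2.2, 14.8]
finger_gap: 0.109
finger_force: 38.0
```

>>> creep_tool:
  increments:
    - [[0.2,0,0,0,0,0,0],[0.35,0,0,0,0,0,0],[0.5,0,0,0,0,0,0],[0.7,0,0,0,0,0,0],[0.7,0,0,0,0,0,0]]

```text
clock: 9.3
eef_pos: [0.5054, -0.0619, 0.3463]
eef_rot: [3.129, 0.276, 0.0]
contact_force: [-0.6, -0.2, 0.1]
finger_gap: 0.7
finger_force: 0.0
```

```bash
python3 - <<'E'
from h import *; from workcell import env, vision
o=env.observe();delta(o,th=1.3)
s=vision.snapshot("side"); cv2.imwrite("pics/side3.png",cv2.resize(s["img"][80:230,230:410],None,fx=4,fy=4,interpolation=cv2.INTER_CUBIC))
E
```

```text
shift [-0.0022  0.0012  0.0013] rot [ 0.0004 -0.0003  0.0018] F [-0.6 -0.2  0.1] t 9.3
```

View pics/side3.png

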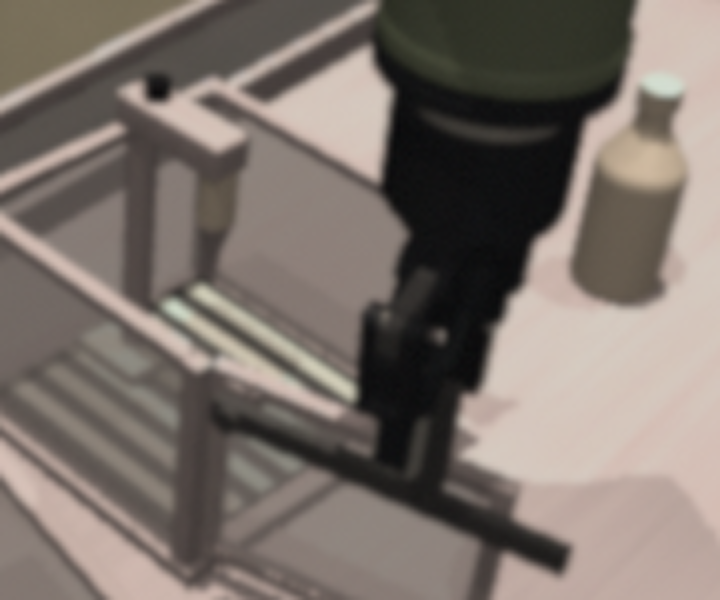

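Gate is open about 75° with the bar along its top, released (tab at ~(432,450), fingers open). Retreat straight up, then check.

Scaled: -0.04 m is -0.64, -0.03 m is -0.48.

>>> creep_tool:
  increments:
    - [[0.7,0,0,-0.16,0,0,0],[0.7,0,0,-0.48,0,0,0],[0.7,0,0,-0.64,0,0,0],[0.7,0,0,-0.64,0,0,0],[0.7,0,0,-0.64,0,0,0],[0.7,0,0,0,0,0,0],[0.7,0,0,0,0,0,0],[0.7,0,0,0,0,0,0]]

```text
clock: 10.35
eef_pos: [0.5052, -0.0618, 0.5058]
eef_rot: [3.129, 0.275, -0.001]
contact_force: [0.6, 0.3, -0.3]
finger_gap: 0.703
finger_force: 0.0
```

```bash
python3 - <<'E'
from h import *; from workcell import env, vision
s=vision.snapshot("side"); cv2.imwrite("pics/side4.png",cv2.resize(s["img"][80:380,100:410],None,fx=2,fy=2,interpolation=cv2.INTER_CUBIC))
E
```

```text
(no output)
```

View pics/side4.png

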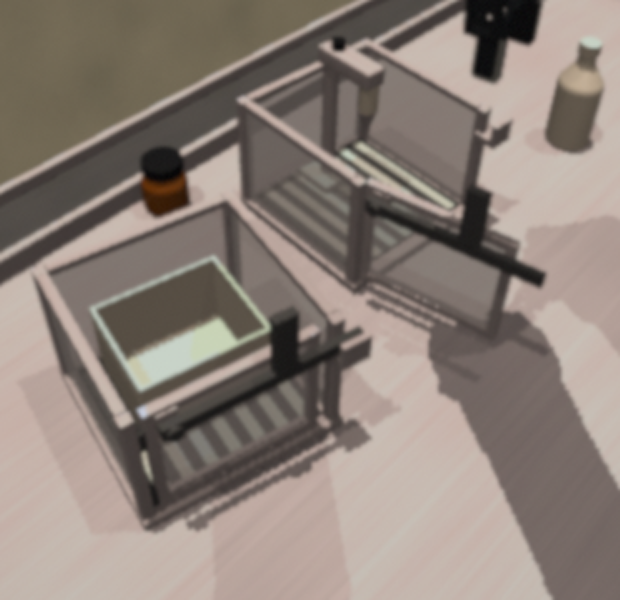

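The nozzle guard's gate stands open with its bar level (370,205)–(540,280), the gripper is clear, and the tub guard is still latched.

```bash
python3 -c "
from workcell import env, vision
print(env.sign_off())"
```

```text
the job is handed in; nothing more can be done
None
```

I opened the nozzle guard's gate to about 75° (1.3 rad) with its latch bar dropped back level, left the tub guard latched, moved the gripper clear and handed the job in at about 10 s; no verdict came back.

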